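# Clamp a knife handle in the bench vise

## Robot

A 6-joint arm with a two-finger parallel gripper is mounted at the origin on the work surface. World frame = base frame: x ahead of the robot, y to its left, z up, the work surface at z = 0. Lengths are in mm, angles in rad, forces in N, time in s.
With the tool pointing down it reaches from about 400 to 925 mm from the base axis. Payload 12.5 kg.
Tool frame: the origin (TCP) lies on the centre line of the jaws, within the pads' length; the fingertips stand 8 mm ahead of it and the grasp point (between the pads) lies 11 mm behind it; z points along the fingers, x is the direction in which the jaws open and shut, and the axes are right-handed (so a half turn about z gives the same grasp; the last joint's range is limited). The gripper opens to 95 mm and grips with 3 to 60 N. Pads are 20 mm wide; open, the fingers measure 119 mm over their backs; the gripper's body (75 mm by 180 mm) begins 59 mm behind the grasp point.
Start: joints at [-1.363, 0.491, 1.559, -0, 1.092, -0.106], TCP at [192.946, -594.492, 193.061] pointing down, gripper open.
Joint ranges: [-3.1, 3.1], [-0.84, 2.19], [0.05, 2.79], [-1.13, 4.28], [0.06, 2.93], [-2.69, 2.69]. Speed limits (rad/s): [2.22, 2.22, 2.79, 3.14, 3.14, 3.14].

## Interface

Orientations are given as [roll, pitch, yaw] about the fixed x, y, z axes, in that order (R = Rz(yaw) Ry(pitch) Rx(roll)).
In Python, from cell import env gives the robot as it stands. The module is installed in compiled form; this text tells all that it offers.
- The arm moves only by the tool send_rows, never from a script. Its argument "moves" is a list that holds one entry, the list of rows, each a list of 6 numbers: the shift along the tool's x, y, z as a fraction of full scale, then the turn, a rotation vector about the tool's x, y, z as a fraction of full scale. A call has 1 to 12 rows; each row is the pose to reach, as a shift and turn from the pose commanded when the call began, along the tool's axes at that moment; what a row does not reach only later rows make up. Full scale, the value 1, is 0.3 m for a shift and 90 degrees for a turn. A row lasts 1/12 s, in which the tool goes at most 41.7 mm and 7.16 degrees, less where a joint would pass 70% of its speed; a pose out of reach is approached as far as the arm can. A call with a number of a shift or a turn outside -1 to 1 is refused whole. A call with a gripper value outside its range is refused whole. "grip" is the gripper's target within -1 to 1 (shut at 1, half-way at 0, fully open at -1), set as the call begins (left out, the last holds). The fingers move at their own pace and stop on an object; the grip force is fixed at half the most. Time passes only in rows, so rows that repeat a pose let the fingers close. It gives the time, the measured TCP pose, the force and the opening at its end, in the units of the state.
- env.state(): the state, without advancing time (a new reading comes with each control period).
- env.read_camera(name): name is "scene" or "top" or "wrist"; returns a dict with "image" (420x560x3 uint8, red, green, blue), "mtx" (3x3 intrinsics, pixels), "T" (4x4, takes a point from camera to world coordinates); the wrist camera has in their place "mount" (4x4, takes a point from camera to tool coordinates, whose origin is the TCP and whose axes are the tool frame's). Camera axes: x right, y up, looking along -z (the intrinsics and any distortion apply to the point x, -y, -z); pixel columns grow to the right and rows downward; lengths in mm; the calibration is good to about 2 mm. A picture is of the moment at which its call begins: read the wrist's pose just before it. There is no depth.
- env.job_done(): hands the job in, once; it reports no verdict.
Trained networks look in the newest picture that a camera, given by its name, has taken for a name from the list of things; names that differ only in an ending like _2 or _b are one class to them, and where a whole thing is asked for, a point or a joint stands for the part that bears it (a point fixed in the world has none). Each returns a list of dicts, best first, with "confidence" (0 to 1); they miss things now and then, are a little off and sometimes report something else, mostly with a low value. They report only what shows in the picture. A call takes as long as a camera call. They do not tell look-alikes from the thing itself.
- env.look_for(camera, thing): "xy" ([column, row] in pixels, amid what is visible of it).
- env.outline_of(camera, thing): "region" (420x560 bool, what is visible of it) and "xy" ([column, row] in pixels, amid what is visible of it).
The state is a dict: "t": time; "joints": joint angles; "qvel": joint speeds; "tau": joint torques, N m; "eef_pos": TCP position; "tcp_rot": TCP orientation; "ft_force": force on the tool from outside, world axes, zero at the start; "moment": the same for the moment, N m; "opening": opening from 0.0 (shut) to 1.0 (fully open).
Only numpy, scipy, OpenCV 4.12 (cv2) and the standard library are available. Lean on these libraries where they do the work, as an engineer would, in place of code of your own. Each camera call takes 0.05 s, during which the arm holds its last target. There are 200 camera calls.

## Task

The ivory-coloured knife handle lying loose in the blue vise has to be held for filing. Slide it along the vise bed until its steel end touches the brass end stop, then turn the vise's spoked handwheel clockwise until the jaw has closed on the handle and grips it firmly and squarely against the backing plate, without forcing the screw so hard that the handle is crushed. Leave the wheel and the handle free of the hand and do not disturb the other things on the bench.

Things in the scene. Friction and masses are not known exactly. Their poses are not given: they have to be found in the camera images.
- vise: Blue machine vise bolted to the bench, base 110 (x) x 235 (y) mm. Origin: centre of its underside on the bench; z up. The screw runs along its y: fixed jaw at +y, handwheel at -y. Steel bed top at z = 50 mm. Jaws 90 mm wide (x -45 to 45), up to z = 95 mm. Yoke at y -111 to -89 mm, up to z = 96 mm. Bolted lugs reach x = +-85 mm at y = +-60 mm, 21 mm high.
- fixed_jaw (a point): Middle of the fixed jaw's top: x = 0, y = 95, z = 95 mm of the vise. The fixed jaw begins at y = 75 mm and carries a wooden backing plate on the side of the moving jaw. The plate's thickness differs from run to run and is not reported: its face lies somewhere from y = 62 to 70 mm, so where the jaw bites must be felt.
- stop_face (a point): Point on the face (looking to the vise's -x) of the brass end stop: x = 55, y = 40, z = 62 mm of the vise. The stop is 8 mm thick and spans y 18 to 74 mm and z 50 to 85 mm of the vise. The handle's steel end must touch this face.
- blank: The knife handle: a bar 100 (x) x 26 (y) x 24 (z) mm, 0.1 to 0.22 kg, ivory-coloured, 12 mm steel cap on its +x end. Origin: centre of its underside. Lies loose and a little crooked on the bed, long axis along the vise's x, steel end 12 to 28 mm short of the stop, the other end sticking out of the jaws on the vise's -x side, where it can be pushed (under 2 N).
- jaw: The moving jaw. Origin: on its clamping face (looks to the vise's +y), mid width, at the bed; axes as the vise's. Its steel face has a rubber backing that gives 1 mm per 40 N. At wheel angle 0 it is at y = 14 mm of the vise; it goes towards +y by 28 mm per turn of the wheel (4.46 mm per rad) and only with the wheel. A grip under 15 N on the handle is too loose, 30 to 60 N is firm, over 120 N crushes it.
- wheel (a joint): Handwheel angle, rad; starts at 0 to 1.5 and grows clockwise as seen looking along the vise's +y, which closes the jaw: the wheel's top then goes towards the vise's +x. Four steel spokes 10 mm thick, 90 degrees apart, with 16 mm balls centred 62 mm from the axis. At angle 0 the spoke with the red ball (others black) points straight up. A further 3 to 7 rad are needed until the jaw bites.
- wheel_hub (a point): Centre of the handwheel on the screw axis, in the plane of the spokes (the vise's x-z plane here): x = 0, y = -150, z = 78 mm of the vise; the wheel does not move along the screw. Hub 28 mm across, reaching 16 mm beyond the spokes; behind them 27 mm are free up to the screw collar and 39 mm up to the yoke.
- screw_collar (a point): Middle of the screw collar: x = 0, y = -123, z = 78 mm of the vise. The screw is stiff and stays where left: 0.22 N m turns it free (4 N sideways on a spoke 55 mm from the axis). Once the jaw bites, each further 0.1 N m adds 22 N of clamping. Firm is 0.38 to 0.48 N m (7 to 9 N at 55 mm); above 0.7 N m the handle is crushed. Let go, it keeps at most 49 N.
- spare_a: Another handle like the first, lying on the bench beyond the fixed jaw; not to be used. Origin: centre of its underside.
- spare_b: A second spare handle beside it; leave alone. Origin: centre of its underside.
- oil_pot: Small amber pot, 48 mm across, 62 mm tall, on the bench on the vise's +x side. Origin: centre of its underside.
- hammer: Hammer lying on the bench on the far right of the bench. Origin: underside, mid length.
- turnscrew: Screwdriver lying on the bench at the left. Origin: underside, mid length.
- pliers: Pliers with blue grips, 180 mm long, lying at the right of the vise, nearer the robot. Origin: at the pivot, underside.
- bottle: Clear bottle with a blue cap, 64 mm across, 170 mm tall, at the left. Origin: centre of its underside.
- tin: Open aluminium tin, 76 mm across, 85 mm tall, at the right. Origin: centre of its underside.
Things that resemble listed ones, but are neither listed nor needed, are in the scene too. What is shaped like the blank but red or turquoise is not meant.

How it is judged (in metres and radians):
On the way, in this order (a step that is already met when the one before it is completed fails the run):
1. the handle's steel end is slid up to the brass stop (within 3 mm) (x of blank in the frame of vise between 0.002 and 0.008 m and z of blank in the frame of vise below 0.053 m and angle between the x axis of blank and the x axis of vise, either way round below 0.12 rad), for 0.2 s.
2. the jaw is screwed home on the handle with at least 15 N (all of step 1 and contact force between jaw and blank above 15 N and angle between the x axis of blank and the x axis of vise, either way round below 0.035 rad and angle between blank's own z axis and vertical below 0.06 rad), for 0.2 s.
At the end, for the whole second after the job is handed in: The handle lies flat on the vise bed, steel end within 3 mm of the stop, square with the vise within 2 degrees, at rest, and the moving jaw presses it with at least 15 N after the robot has let go (all of step 2 and linear speed of blank below 0.01 m/s); the robot touches nothing.
It fails at once if the handle is crushed: clamped with more than 120 N (contact force between jaw and blank above 120 N).
It fails at once if another thing on the bench is moved by more than 25 mm (distance of any of spare_a, spare_b, oil_pot, hammer, turnscrew, pliers, bottle, tin from where it was at the start of the episode above 0.025 m).
It also fails if it takes over 67 s, if anything falls off the work surface, if the arm or the gripper's body presses on something with over 40 N, if the wrist force passes 120 N, or if a joint passes its speed limit or range.

## Working session

There is one attempt and no reset: what is moved stays moved. The work goes in short steps, Python scripts to look and compute and a tool call to move; the robot and the scene stay as the last step left them, time stands still between calls to the robot, and variables do not carry over. Pictures are saved under pics/ and viewed, about 8 in all and at most 12, crops included, and the job is handed in when it is done.

Besides the shell and the picture viewer there is one more tool, called by a JSON object that holds its "name" and its "arguments", one argument or row to a line. send_rows: Moves the arm, as the interface text tells. Its arguments: {"type":"object","properties":{"moves":{"type":"array","items":{"type":"array","items":{"type":"array","items":{"type":"number"}}}},"grip":{"type":"number"}},"required":["moves"]}

```bash
mkdir -p pics
cat > h.py <<'E'
import numpy as np, cv2
from cell import env
def cam(n):
    c=env.read_camera(n); return c
def save(img,f): cv2.imwrite('pics/'+f,cv2.cvtColor(img,cv2.COLOR_RGB2BGR))
def ray(c,px,T=None):
    T=c['T'] if T is None else T
    M=np.array(c['mtx']); d=np.linalg.inv(M)@[px[0],px[1],1]; d=np.array([d[0],-d[1],-d[2]])
    T=np.array(T); d=T[:3,:3]@d; return T[:3,3],d/np.linalg.norm(d)
def atz(c,px,z,T=None):
    o,d=ray(c,px,T); return o+d*(z-o[2])/d[2]
def tri(*rs):
    A=sum(np.eye(3)-np.outer(d,d) for o,d in rs); b=sum((np.eye(3)-np.outer(d,d))@o for o,d in rs)
    return np.linalg.solve(A,b)
def proj(c,p,T=None):
    T=np.array(c['T'] if T is None else T); q=np.linalg.inv(T)@np.r_[p,1]; q=np.array(c['mtx'])@[q[0],-q[1],-q[2]]; return q[:2]/q[2]
E
python3 - <<'E'
from h import *
s=env.state(); print({k:np.round(v,3).tolist() for k,v in s.items()})
cs={n:cam(n) for n in('scene','top')}
for n,c in cs.items():
    save(c['image'],n+'0.png'); print(n,np.round(c['T'],2).tolist(),np.round(c['mtx'],1).tolist(),[k for k in c])
R={}
for t in 'vise fixed_jaw stop_face blank jaw wheel wheel_hub screw_collar oil_pot pliers'.split():
    for n in cs:
        r=env.look_for(n,t); print(t,n,[(np.round(x['xy']).tolist(),round(x['confidence'],2)) for x in r[:4]])
        if r: R[t,n]=r[0]['xy']
    if (t,'scene') in R and (t,'top') in R: print('  ',np.round(tri(*[ray(cs[n],R[t,n]) for n in cs]),1))
E
```

```text
{'t': 0.0, 'joints': [-1.363, 0.492, 1.559, 0.0, 1.092, -0.106], 'qvel': [-0.0, 0.0, -0.0, 0.0, 0.0, 0.001], 'tau': [0.001, -61.266, -25.819, 0.069, 0.048, -0.0], 'eef_pos': [192.902, -594.189, 192.456], 'tcp_rot': [-3.141, 0.001, -1.257], 'ft_force': [0.984, 1.25, 0.397], 'moment': [-0.0, 0.025, -0.045], 'opening': 1.002}
scene [[-0.19, -0.84, 0.51, 1136.75], [0.98, -0.16, 0.11, 157.47], [-0.01, 0.52, 0.85, 1052.52], [0.0, 0.0, 0.0, 1.0]] [[400.9, 0.0, 283.8], [0.0, 400.9, 210.5], [0.0, 0.0, 1.0]] ['image', 'mtx', 'T']
top [[0.01, 1.0, -0.05, 522.14], [-1.0, 0.01, 0.01, 28.55], [0.01, 0.05, 1.0, 1213.48], [0.0, 0.0, 0.0, 1.0]] [[380.4, 0.0, 274.6], [0.0, 380.4, 209.0], [0.0, 0.0, 1.0]] ['image', 'mtx', 'T']
vise scene [([266.0, 232.0], 0.56)]
vise top [([284.0, 200.0], 0.71)]
   [610.7  -7.   46.2]
fixed_jaw scene [([266.0, 229.0], 0.95), ([440.0, 248.0], 0.69)]
fixed_jaw top [([124.0, 206.0], 0.61), ([286.0, 201.0], 0.57), ([224.0, 208.0], 0.41)]
   [682.1 177.5 462.2]
stop_face scene [([268.0, 232.0], 0.84), ([440.0, 249.0], 0.51)]
stop_face top [([283.0, 203.0], 0.95)]
   [604.6 
[... 224 characters left out ...]
222.0], 0.73)]
jaw top [([280.0, 206.0], 0.83), ([284.0, 203.0], 0.25)]
   [590.4   7.3  71.5]
wheel scene [([218.0, 222.0], 0.65), ([268.0, 231.0], 0.22)]
wheel top [([326.0, 196.0], 0.78)]
   [ 622.  -138.2   79.8]
wheel_hub scene [([267.0, 231.0], 0.57)]
wheel_hub top [([290.0, 204.0], 0.61)]
   [598.7 -18.1  26.6]
screw_collar scene [([267.0, 232.0], 0.87)]
screw_collar top [([287.0, 201.0], 0.81)]
   [608.3 -11.7  42.8]
oil_pot scene [([274.0, 272.0], 0.55)]
oil_pot top [([281.0, 209.0], 0.7), ([268.0, 167.0], 0.61)]
   [ 600.9   -1.3 -260.6]
pliers scene [([186.0, 176.0], 0.86)]
pliers top [([374.0, 254.0], 0.7), ([268.0, 164.0], 0.36), ([280.0, 206.0], 0.31)]
   [ 450.6 -296.4   29. ]
```

Run:
```python
import cv2
a=cv2.imread('pics/scene0.png');b=cv2.imread('pics/top0.png')
cv2.imwrite('pics/s1.png',cv2.resize(a[120:320,130:400],None,fx=2.96,fy=2.96,interpolation=cv2.INTER_CUBIC))
cv2.imwrite('pics/t1.png',cv2.resize(b[110:310,150:420],None,fx=2.96,fy=2.96,interpolation=cv2.INTER_CUBIC))
```

```text
(no output)
```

View pics/s1.png

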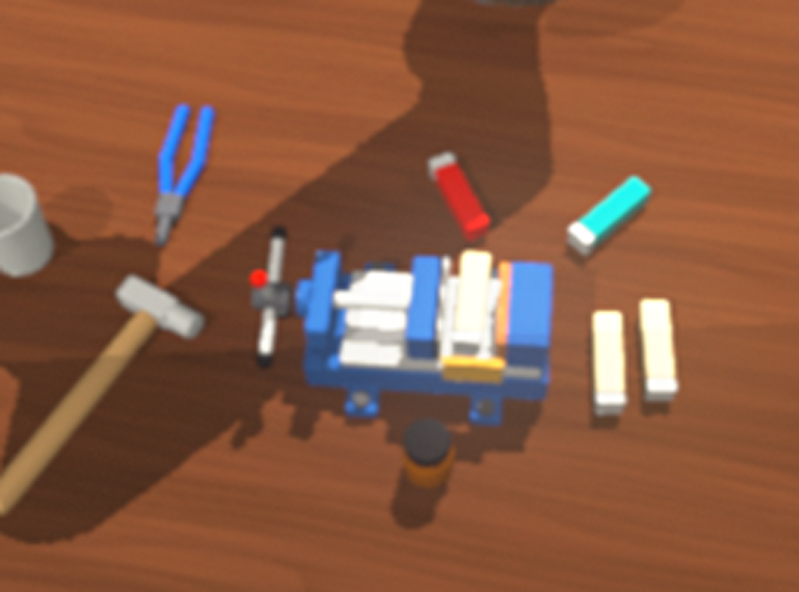

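View pics/t1.png

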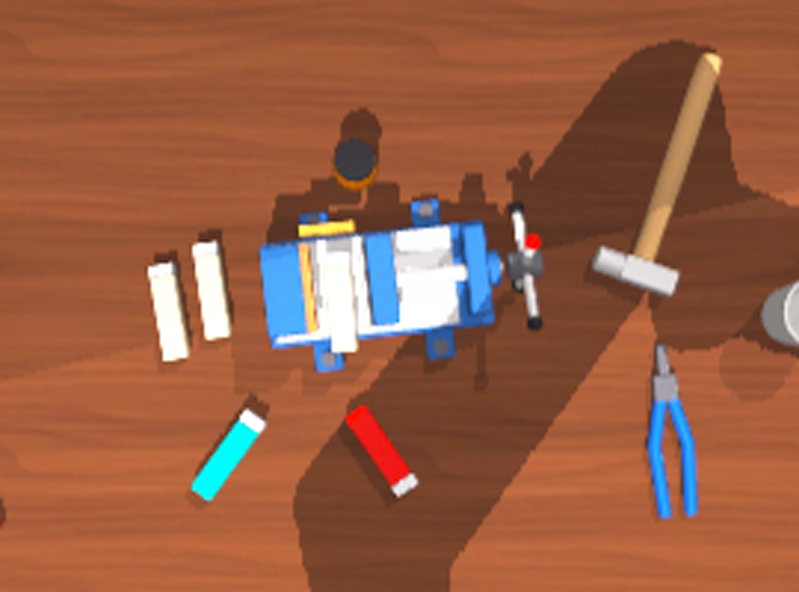

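The ivory candidates in the top crop are the bar in the vise at (342,300), and two spares outside it at (168,312) and (212,290). The red and turquoise bars are decoys. The one in the vise is meant: it lies between the blue jaw and the wooden plate, with its cap towards the brass stop at (327,228). The red ball is at top (532,241), with black balls at (516,210) and (535,322). Next I'll fit the vise pose from these points in both views.

```bash
cat > fit.py <<'E'
from h import *
from scipy.optimize import least_squares
T_=np.array([[.01,1,-.05,522.14]])
cs={n:cam(n) for n in('scene','top')}
off={'scene':(130,120),'top':(150,110)}
def V(p,v): c,s=np.cos(p[2]),np.sin(p[2]); return np.array([p[0]+c*v[0]-s*v[1],p[1]+s*v[0]+c*v[1],v[2]])
def ball(p,k): a=p[3]+k*np.pi/2; return [62*np.sin(a),-150,78+62*np.cos(a)]
obs=[('top',(532,241),lambda p:ball(p,0)),('top',(516,210),lambda p:ball(p,1)),('top',(535,322),lambda p:ball(p,3)),
('top',(327,228),lambda p:[59,46,85]),
('top',(313,220),lambda p:[p[4],60,21]),('top',(425,210),lambda p:[p[4],-60,21]),('top',(328,360),lambda p:[-p[4],60,21]),('top',(441,346),lambda p:[-p[4],-60,21]),
('scene',(259,278),lambda p:ball(p,0)),('scene',(279,234),lambda p:ball(p,3)),('scene',(265,356),lambda p:ball(p,1)),('scene',(473,362),lambda p:[63,46,85])]
def res(p): return np.concatenate([(proj(cs[n],V(p,f(p)))-(np.array(off[n])+np.array(c)/2.96))*2.96 for n,c,f in obs])
r=least_squares(res,[610,0,.1,.3,72],loss='soft_l1',f_scale=2)
print(np.round(r.x,3)); print(np.round(res(r.x).reshape(-1,2),1).tolist())
p=r.x
for n,v in dict(hub=(0,-150,78),blankend=(-65,45,62),red=ball(p,0)).items(): print(n,np.round(V(p,v),1))
for n,px in (('top',(150+342/2.96,110+352/2.96)),('top',(150+342/2.96,110+300/2.96))): 
    w=atz(cs[n],px,74); c,s=np.cos(p[2]),np.sin(p[2]); d=w[:2]-p[:2]; print('blank end/mid in vise',c*d[0]+s*d[1],-s*d[0]+c*d[1])
E
python3 fit.py
```

```text
[5.94561e+02 1.25370e+01 1.16000e-01 2.90000e-01 7.36940e+01]
[[-1.0, 1.0], [-1.0, -0.7], [-1.2, 1.0], [-1.9, -0.2], [-0.6, 2.2], [-0.5, -0.0], [-0.6, 0.2], [-0.8, 1.7], [-2.3, 0.4], [-2.6, -1.4], [-3.0, 2.7], [-3.2, 1.4]]
hub [ 611.9 -136.5   78. ]
blankend [524.8  49.7  62. ]
red [ 629.5 -134.4  137.4]
blank end/mid in vise -66.95595064205008 42.89864451256052
blank end/mid in vise -14.674018868647085 37.173748306060475
```

The fit is good: vise at (594.5, 12.5) with yaw 0.116, red spoke at 0.29 rad. The blank is 22 mm short of the stop and turned about -0.11 rad. I'm moving to the outer end of the handle with the fingers closed.

{"name": "send_rows", "arguments": {
  "moves": [
    [[-0.845,-0.797,0,0,0,0.126],[-0.845,-0.797,0,0,0,0.126],[-0.845,-0.797,0,0,0,0.126],[-0.845,-0.797,0,0,0,0.126],[-0.845,-0.797,0,0,0,0.126],[-0.845,-0.797,0,0,0,0.126],[-0.845,-0.797,0,0,0,0.126],[-0.845,-0.797,0,0,0,0.126],[-0.845,-0.797,0,0,0,0.126],[-0.845,-0.797,0,0,0,0.126]]
  ],
  "grip": 1
}}

```text
t: 2.03
eef_pos: [343.0, -276.8, 193.4]
tcp_rot: [-3.141, -0.0, -1.451]
ft_force: [0.5, -0.4, 0.8]
opening: 0.355
```

{"name": "send_rows", "arguments": {
  "moves": [
    [[-0.975,-0.61,0,0,0,0],[-0.975,-0.61,0,0,0,0],[-0.975,-0.61,0,0,0,0],[-0.975,-0.61,0,0,0,0],[-0.975,-0.61,0,0,0,0],[-0.975,-0.61,0,0,0,0],[-0.975,-0.61,0,0,0,0],[-0.975,-0.61,0,0,0,0],[-0.975,-0.61,0,0,0,0],[-0.975,-0.61,0,0,0,0],[-0.975,-0.61,0,0,0,0]]
  ]
}}

```text
t: 2.95
eef_pos: [490.1, 31.7, 192.7]
tcp_rot: [3.141, -0.0, -1.454]
ft_force: [0.4, -0.5, -0.2]
opening: 0.006
```

```bash
cat > w.py <<'E'
from h import *
from scipy.spatial.transform import Rotation as Ro
P=[594.5,12.5,.116]
def wT(c,s):
    T=np.eye(4); T[:3,:3]=Ro.from_euler('xyz',s['tcp_rot']).as_matrix(); T[:3,3]=s['eef_pos']; return T@np.array(c['mount'])
def inv(w): c,s=np.cos(P[2]),np.sin(P[2]); d=np.array(w)[:2]-P[:2]; return np.array([c*d[0]+s*d[1],-s*d[0]+c*d[1],w[2]])
def toV(v): c,s=np.cos(P[2]),np.sin(P[2]); return np.array([P[0]+c*v[0]-s*v[1],P[1]+s*v[0]+c*v[1],v[2]])
def st():
    s=env.state(); print('t',round(s['t'],2),'tcp vise',np.round(inv(s['eef_pos']),1),'rot',np.round(s['tcp_rot'],3),'F',np.round(s['ft_force'],1),'op',round(s['opening'],2)); return s
E
python3 - <<'E'
from w import *
s=st(); c=cam('wrist'); T=wT(c,s); save(c['image'],'w0.png')
for n,v in dict(stop=(55,46,85),fj1=(-45,75,95),fj2=(45,75,95),yoke=(-45,-89,96),jawtop=(-45,15.3,95),bend=(-67,43,74)).items(): print(n,np.round(proj(c,toV(v),T)))
E
```

```text
t 2.95 tcp vise [-101.5   31.1  192.7] rot [ 3.141 -0.    -1.454] F [ 0.4 -0.5 -0.2] op 0.01
stop [260.  24.]
fj1 [229. 145.]
fj2 [225.  34.]
yoke [412. 145.]
jawtop [295. 145.]
bend [266. 166.]
```

View pics/w0.png

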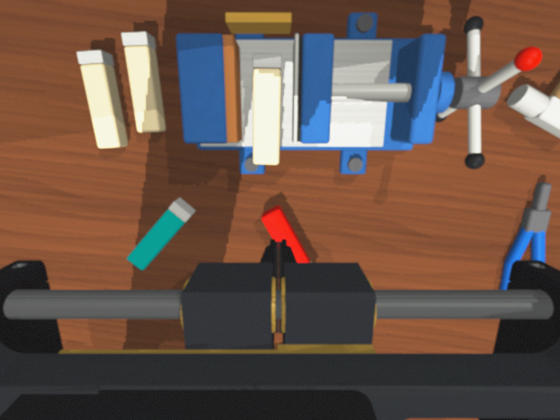

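The wrist view agrees with the fit: the blank's end is at (266,163), predicted (266,166), and the fixed jaw edge is at about 225. I'll descend, then push.

{"name": "send_rows", "arguments": {
  "moves": [
    [[-0.01,0,0.12,0,0,0],[-0.01,0,0.24,0,0,0],[-0.01,0,0.36,0,0,0],[-0.01,0,0.423,0,0,0],[-0.01,0,0.423,0,0,0],[-0.01,-0.03,0.423,0,0,0],[-0.01,-0.06,0.423,0,0,0],[-0.01,-0.07,0.423,0,0,0],[-0.01,-0.08,0.423,0,0,0],[-0.01,-0.09,0.423,0,0,0],[-0.01,-0.1,0.423,0,0,0],[-0.01,-0.11,0.423,0,0,0]]
  ]
}}

```text
t: 4.0
eef_pos: [522.8, 39.0, 66.5]
tcp_rot: [-3.141, -0.0, -1.455]
ft_force: [-0.5, -0.3, 0.7]
opening: 0.005
```

Run:
```python
from w import *
st()
```

```text
t 4.0 tcp vise [-68.1  34.6  66.5] rot [-3.141 -0.    -1.455] F [-0.5 -0.3  0.7] op 0.0
```

{"name": "send_rows", "arguments": {
  "moves": [
    [[0,-0.008,0,0,0,0],[0,-0.016,0,0,0,0],[0,-0.023,0,0,0,0],[0,-0.03,0,0,0,0],[0,-0.034,0,0,0,0],[0,-0.037,0,0,0,0]]
  ]
}}

```text
t: 4.5
eef_pos: [533.7, 40.2, 66.1]
tcp_rot: [3.142, -0.0, -1.455]
ft_force: [0.0, 0.6, 0.5]
opening: 0.006
```

Run:
```python
from w import *
s=st(); c=cam('wrist'); save(c['image'],'w1.png'); c=cam('top'); b=c['image'][160:250,220:340]; save(cv2.resize(b,None,fx=5,fy=5,interpolation=cv2.INTER_CUBIC),'t2.png')
```

```text
t 4.5 tcp vise [-57.2  34.6  66.1] rot [ 3.142 -0.    -1.455] F [0.  0.6 0.5] op 0.01
```

View pics/w1.png

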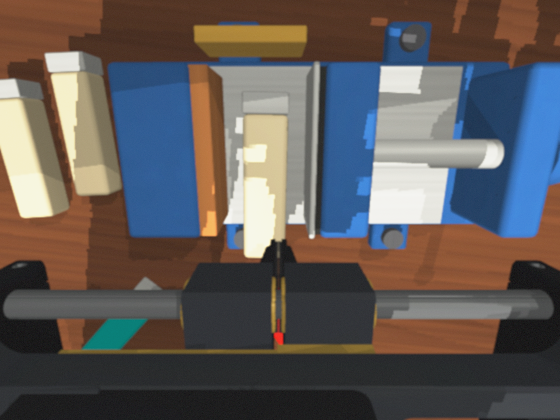

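Run:
```python
from w import *
s=st(); c=cam('wrist'); T=wT(c,s)
for n,px,z in (('cap L',(244,94),74),('cap R',(288,94),74),('end L',(245,255),74),('end R mid',(265,258),74),('stop edge',(250,57),85),('stop top far',(250,26),85),('finger tip top',(278,242),58),('jaw edge near',(309,237),95)):
    print(n,np.round(inv(atz(c,px,z,T)),1))
print(np.round(proj(c,s['eef_pos']+np.array([0,0,-8]),T)))
```

```text
t 4.6 tcp vise [-57.3  34.6  66.1] rot [ 3.142 -0.    -1.455] F [ 0.3 -0.3 -0.3] op 0.01
cap L [33.3 53.  74. ]
cap R [33.3 28.8 74. ]
end L [-62.   55.1  74. ]
end R mid [-64.1  42.6  74. ]
stop edge [49.8 48.3 85. ]
stop top far [63.6 48.  85. ]
finger tip top [-59.4  34.4  58. ]
jaw edge near [-42.3  17.3  95. ]
[278. 239.]
```

Run:
```python
from w import *
a=cv2.imread('pics/w1.png')[20:270,200:330]; a=cv2.resize(a,None,fx=2.4,fy=2.4,interpolation=cv2.INTER_CUBIC)
b=cv2.imread('pics/w0.png')[10:180,170:350]; b=cv2.resize(b,None,fx=2.6,fy=2.6,interpolation=cv2.INTER_CUBIC)
o=np.zeros((600,800,3),np.uint8); o[:a.shape[0],:a.shape[1]]=a; o[:b.shape[0],320:320+b.shape[1]]=b
cv2.imwrite('pics/c3.png',o)
c=cam('wrist'); print(np.round(c['mount'],2).tolist(), np.round(c['mtx'],1).tolist())
s=env.state(); T=wT(c,s)
for px in [(253,163),(281,163),(255,57),(282,57),(253,68),(282,68)]:
  pass
```

```text
[[1.0, 0.0, 0.0, 0.34], [0.0, -0.96, -0.27, -74.43], [0.0, 0.27, -0.96, -191.29], [0.0, 0.0, 0.0, 1.0]] [[314.3, 0.0, 278.0], [0.0, 314.3, 211.2], [0.0, 0.0, 1.0]]
```

View pics/c3.png

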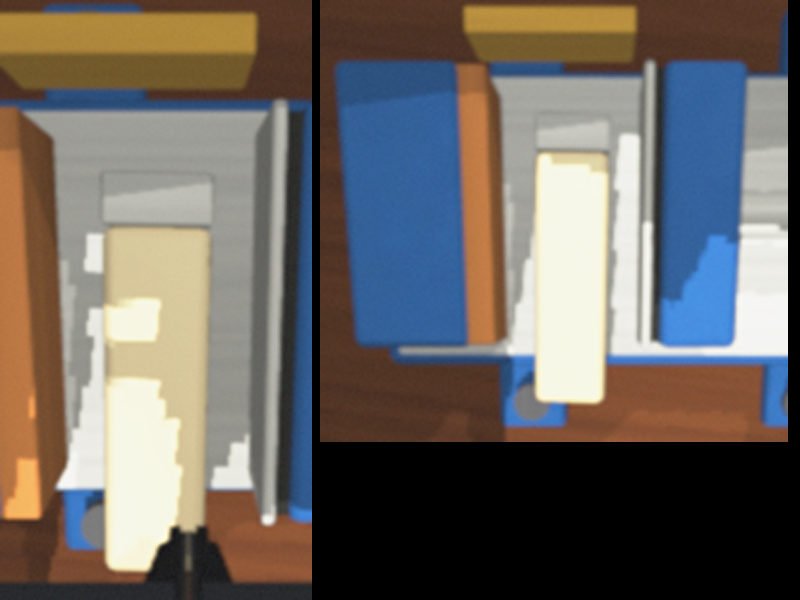

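The finger appears in front of the blank, yet there is no force. I need the side view to settle that.

Run:
```python
from w import *
s=env.state(); c=cam('scene'); 
a=c['image'][190:260,240:340]; save(cv2.resize(a,None,fx=7,fy=7,interpolation=cv2.INTER_CUBIC),'s3.png')
tip=s['eef_pos']+np.array([0,0,-8]); q=lambda w:np.round((proj(c,w)-[240,190])*7)
print('tip',q(tip),'tcp',q(s['eef_pos']),'blank end -45',q(toV((-45,42,74))),'end -64',q(toV((-64,42,74))),'cap33',q(toV((33,42,74))),'stop',q(toV((59,46,85))))
c=cam('wrist'); s0=dict(s); s0['eef_pos']=toV((-101.5,31.1,192.7)); T=wT(c,s0)
for cx,cy in ((536,404),(604,404),(536,113),(610,115)): print('w0',np.round(inv(atz(c,(170+(cx-320)/2.6,10+cy/2.6),74,T)),1))
T=wT(c,s)
for cx,cy in ((106,570),(150,570),(101,172),(212,174)): print('w1',np.round(inv(atz(c,(200+cx/2.4,20+cy/2.4),74,T)),1))
```

```text
tip [334. 139.] tcp [334. 129.] blank end -45 [350. 146.] end -64 [353. 106.] cap33 [336. 313.] stop [342. 360.]
w0 [-65.8  55.5  74. ]
w0 [-65.8  29.7  74. ]
w0 [34.5 53.3 74. ]
w0 [33.8 27.7 74. ]
w1 [-63.9  55.7  74. ]
w1 [-63.9  44.1  74. ]
w1 [34.3 54.  74. ]
w1 [33.9 28.6 74. ]
```

View pics/s3.png

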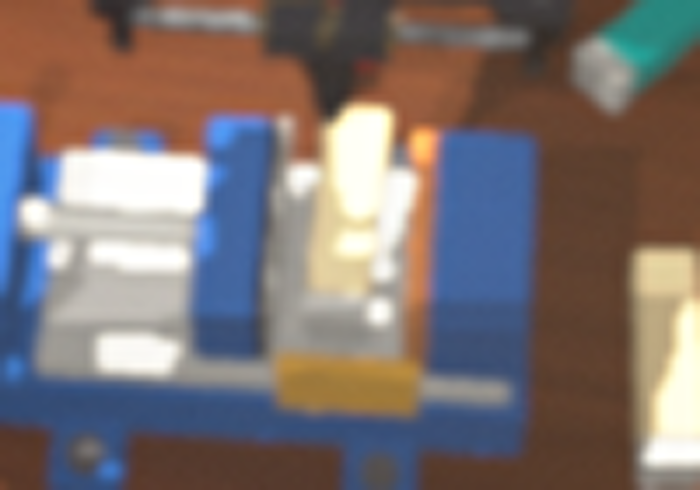

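The scene crop shows the blank's end at (360,105) with the fingertip just at or behind it, at (333,118). The stop is clear below, with a gap still at the cap. The views conflict, so I'll push a few mm further and see whether the blank moves.

{"name": "send_rows", "arguments": {
  "moves": [
    [[0,-0.007,0,0,0,0],[0,-0.013,0,0,0,0],[0,-0.02,0,0,0,0],[0,-0.02,0,0,0,0]]
  ]
}}

```text
t: 5.13
eef_pos: [540.0, 40.9, 66.1]
tcp_rot: [-3.141, -0.0, -1.455]
ft_force: [0.3, -0.2, -0.7]
opening: 0.005
```

Run:
```python
from w import *
s=st(); print(s['moment'])
c=cam('wrist'); T=wT(c,s); I=c['image']; save(I,'w2.png')
g=I[:, 255:262].mean(1).astype(int)
print('cols255-262', [(r,*g[r]) for r in range(60,275,3)])
from numpy import round as R
c2=cam('scene'); a=I[20:290,180:340]; b=c2['image'][180:270,235:345]
o=np.zeros((600,800,3),np.uint8); a=cv2.resize(a,None,fx=2.2,fy=2.2,interpolation=cv2.INTER_CUBIC); b=cv2.resize(b,None,fx=4,fy=4,interpolation=cv2.INTER_CUBIC)
o[:a.shape[0],:a.shape[1]]=a; o[:b.shape[0],355:355+b.shape[1]]=b; save(o,'c4.png')
```

```text
t 5.13 tcp vise [-50.9  34.5  66.1] rot [-3.141 -0.    -1.455] F [ 0.3 -0.2 -0.7] op 0.0
[0.03294877 0.02766508 0.01817196]
cols255-262 [(60, np.int64(111), np.int64(87), np.int64(42)), (63, np.int64(110), np.int64(86), np.int64(42)), (66, np.int64(112), np.int64(86), np.int64(41)), (69, np.int64(60), np.int64(70), np.int64(98)), (72, np.int64(42), np.int64(68), np.int64(104)), (75, np.int64(41), np.int64(75), np.int64(119)), (78, np.int64(135), np.int64(140), np.int64(145)), (81, np.int64(153), np.int64(154), np.int64(148)), (84, np.int64(153), np.int64(153), np.int64(147)), (87, np.int64(153), np.int64(153), np.int64(146)), (90, np.int64(151), np.int64(150), np.int64(145)), (93, np.int64(153), np.int64(153), np.int64(147)), (96, np.int64(149), np.int64(149), np.int64(143)), (99, np.int64(149), np.int64(149), np.int64(143)), (102, np.int64(151), np.int64(150), np.int64(145)), (105, np.int64(148), np.int64(148), np.int64(142)), (108, np.int64(150), np.int64(151), np.int64(145)), (111, np.int64(155), np.int64(156), np.int64(149)), (114, np.int64(183), np.int64(183), np.int64(175)), (1
[... 2041 characters left out ...]
247), np.int64(246), np.int64(228)), (237, np.int64(247), np.int64(246), np.int64(229)), (240, np.int64(247), np.int64(246), np.int64(229)), (243, np.int64(246), np.int64(245), np.int64(223)), (246, np.int64(246), np.int64(244), np.int64(218)), (249, np.int64(246), np.int64(243), np.int64(214)), (252, np.int64(246), np.int64(243), np.int64(215)), (255, np.int64(246), np.int64(242), np.int64(214)), (258, np.int64(236), np.int64(230), np.int64(199)), (261, np.int64(213), np.int64(204), np.int64(169)), (264, np.int64(38), np.int64(40), np.int64(42)), (267, np.int64(38), np.int64(40), np.int64(42)), (270, np.int64(39), np.int64(41), np.int64(43)), (273, np.int64(38), np.int64(40), np.int64(42))]
```

View pics/c4.png

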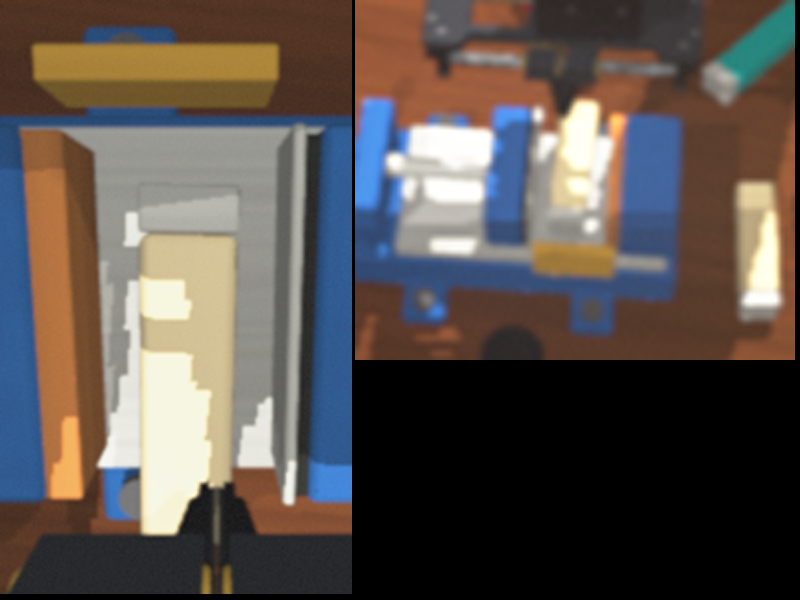

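The blank hasn't moved and the wrist sees the tip unobstructed, so the tip seems to be above the blank despite the reported height. I'll probe down gently to feel for it.

{"name": "send_rows", "arguments": {
  "moves": [
    [[0,0,0.004,0,0,0],[0,0,0.008,0,0,0],[0,0,0.012,0,0,0],[0,0,0.012,0,0,0]]
  ]
}}

```text
t: 5.57
eef_pos: [539.4, 40.9, 62.2]
tcp_rot: [3.141, -0.0, -1.455]
ft_force: [-0.4, -0.4, 0.3]
opening: 0.005
```

Run:
```python
from w import *
s=st(); print(np.round(s['moment'],2))
for n in('scene','top','wrist'):
    c=cam(n); T=c.get('T'); T=wT(c,s) if n=='wrist' else T
    print(n,'tip pred',np.round(proj(c,s['eef_pos']+np.array([0,0,-8]),T),1))
    for t in('blank','oil_pot','spare_a'):
        r=env.outline_of(n,t)
        for x in r[:4]:
            ys,xs=np.nonzero(x['region']); print(n,t,round(x['confidence'],2),np.round(x['xy']),xs.min(),xs.max(),ys.min(),ys.max())
```

```text
t 5.57 tcp vise [-51.5  34.6  62.2] rot [ 3.141 -0.    -1.455] F [-0.4 -0.4  0.3] op 0.01
[ 0.03  0.08 -0.04]
scene tip pred [287.6 212.3]
scene blank 0.64 [288. 222.] 283 293 208 238
scene blank 0.57 [337. 243.] 329 340 226 259
scene blank 0.55 [331. 194.] 322 348 181 205
scene oil_pot 0.58 [277. 272.] 266 282 261 283
scene spare_a 0.67 [349. 240.] 346 357 222 254
scene spare_a 0.63 [287. 221.] 284 294 207 238
scene spare_a 0.55 [336. 241.] 330 340 226 259
top tip pred [267.8 223.6]
top blank 0.5 [263. 198.] 259 267 195 201
top blank 0.49 [222. 266.] 216 231 252 277
top oil_pot 0.6 [267. 166.] 262 277 156 173
top oil_pot 0.54 [280. 202.] 271 307 189 204
top spare_a 0.77 [223. 205.] 215 228 192 223
top spare_a 0.76 [206. 218.] 200 213 199 230
wrist tip pred [277.7 239. ]
wrist blank 0.94 [261. 173.] 240 289 101 263
wrist blank 0.72 [121. 333.] 88 152 286 349
wrist blank 0.45 [275. 339.] 272 281 330 346
wrist spare_a 0.83 [ 30. 161.] 0 66 88 226
wrist spare_a 0.61 [ 82. 128.] 43 119 60 204
```

Run:
```python
from w import *
s=st(); c=cam('wrist'); T=wT(c,s); save(c['image'],'w3.png')
r=env.outline_of('wrist','blank')[0]['region']; cnt,_=cv2.findContours(r.astype(np.uint8),cv2.RETR_EXTERNAL,cv2.CHAIN_APPROX_NONE)
print(cv2.approxPolyDP(max(cnt,key=len),3,True)[:,0].tolist())
I=cv2.imread('pics/w3.png').astype(int); w1=cv2.imread('pics/w1.png').astype(int); w2=cv2.imread('pics/w2.png').astype(int)
for nm,J,x in(('w1',w1,-57.2),('w2',w2,-50.9),('w3',I,-51.5)):
    g=J[:,252:275].mean((1)).sum(1); d=np.abs(np.diff(g)); rows=[i for i in range(20,200) if d[i]>25]; print(nm,rows)
    s0=dict(s); z=66.1 if nm!='w3' else 62.2; s0['eef_pos']=toV((x,34.6,z)); T=wT(c,s0)
    print([ (i,round(inv(atz(c,(262,i),74,T))[0],1)) for i in rows])
    o=T[:3,3]; print('cam',np.round(inv(o),1))
a=cv2.resize(c['image'][225:270,235:325],None,fx=8,fy=8,interpolation=cv2.INTER_NEAREST); save(a,'c5.png')
```

```text
t 6.17 tcp vise [-51.3  34.6  62.5] rot [-3.142 -0.    -1.455] F [ 0.8 -0.8 -0.1] op 0.0
[[89, 348], [125, 348], [151, 320], [113, 319]]
w1 [23, 24, 25, 40, 41, 42, 56, 64, 65, 66, 98, 99, 111, 112, 114, 115, 143, 144, 161, 162, 176, 177]
[(23, np.float64(68.1)), (24, np.float64(67.6)), (25, np.float64(67.1)), (40, np.float64(60.1)), (41, np.float64(59.6)), (42, np.float64(59.2)), (56, np.float64(52.4)), (64, np.float64(48.5)), (65, np.float64(48.0)), (66, np.float64(47.5)), (98, np.float64(31.3)), (99, np.float64(30.8)), (111, np.float64(24.5)), (112, np.float64(24.0)), (114, np.float64(22.9)), (115, np.float64(22.4)), (143, np.float64(7.1)), (144, np.float64(6.5)), (161, np.float64(-3.2)), (162, np.float64(-3.7)), (176, np.float64(-11.9)), (177, np.float64(-12.5))]
cam [ 17.2  34.3 257.4]
w2 [38, 39, 40, 55, 56, 68, 76, 77, 78, 110, 111, 123, 124, 126, 127, 146, 147, 164, 165, 179, 180]
[(38, np.float64(67.4)), (39, np.float64(66.9)), (40, np.float64(66.4)), (55, np.float64(59.2)), (56, np.float64(58.7)), (68, np.float64(52.8)), (76, np.float64(48.8)), (77, np.float64(48.3)), (78, 
[... 278 characters left out ...]
oat64(-7.4)), (180, np.float64(-8.0))]
cam [ 23.5  34.3 257.4]
w3 [35, 36, 37, 52, 53, 54, 66, 74, 75, 76, 109, 110, 122, 123, 125, 126, 150, 151, 168, 169, 184]
[(35, np.float64(67.2)), (36, np.float64(66.7)), (37, np.float64(66.3)), (52, np.float64(59.3)), (53, np.float64(58.8)), (54, np.float64(58.3)), (66, np.float64(52.6)), (74, np.float64(48.7)), (75, np.float64(48.2)), (76, np.float64(47.7)), (109, np.float64(31.1)), (110, np.float64(30.6)), (122, np.float64(24.3)), (123, np.float64(23.7)), (125, np.float64(22.7)), (126, np.float64(22.1)), (150, np.float64(9.1)), (151, np.float64(8.6)), (168, np.float64(-1.0)), (169, np.float64(-1.6)), (184, np.float64(-10.2))]
cam [ 22.9  34.3 253.5]
```

View pics/c5.png

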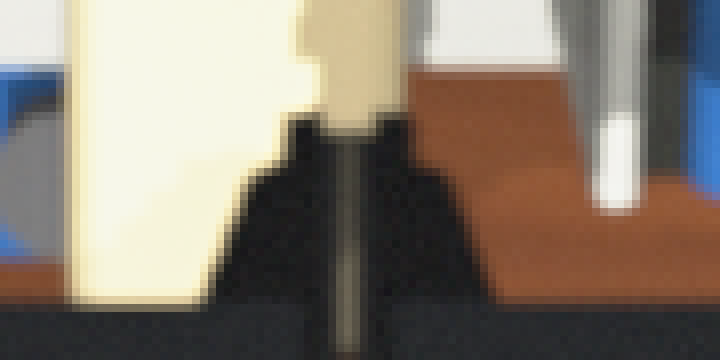

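Run:
```python
import cv2,numpy as np
for f in('w0','w1','w3'):
    I=cv2.cvtColor(cv2.imread(f'pics/{f}.png'),cv2.COLOR_BGR2GRAY)
    print(f); 
    for r in range(226,264,3): print(r,''.join('#' if v<45 else '+' if v<75 else '.' for v in I[r,256:304]))
```

```text
w0
226 ..................................+++++++++++...
229 ...................................++++++++++++.
232 .....................................++++++++++.
235 .......................................+++++++++
238 ........................................++++++++
241 ..............+###++.....++##+............++++++
244 .............++######+++######+.............++++
247 ..........+##########+++##########+..........+++
250 .........+###########+++###########+...........+
253 .......+#############++##############...........
256 ......+##############+++##############..........
259 .....+###############+++###############+........
262 ...++#################++################+.......
w1
226 ................................................
229 ................................................
232 ................................................
235 ................................................
238 ................................................
241 ................##+.......+###+.................
244 ...............+#####+++######++................
247 ...........+#########+++######
[... 275 characters left out ...]
++++.+++
w3
226 ................................................
229 ................................................
232 ................................................
235 ................................................
238 ................................................
241 ................##+.......+###+.................
244 ...............+#####+++######++................
247 ...........+#########+++##########++............
250 ..........###########+++############+...........
253 .........############+++#############+..........
256 ........############++..+#############+.........
259 ......+#############+...+##############+........
262 .....+##############+...+###############++......
```

The blank's features sit at constant positions across all views (cap edge 34, end about -65), so it never moved. The tip mask is identical with and without the blank behind it. Assuming the pads have 20 mm depth, the visible tip lies about 20 mm higher than I assumed, so the finger passed above the blank. I'll back off, go lower, and check.

{"name": "send_rows", "arguments": {
  "moves": [
    [[0,0.06,0,0,0,0],[0,0.113,0,0,0,0],[0,0.113,0,0,0,0],[0,0.113,0.04,0,0,0],[0,0.113,0.08,0,0,0],[0,0.113,0.08,0,0,0]]
  ]
}}

```text
t: 6.77
eef_pos: [505.7, 37.0, 37.2]
tcp_rot: [3.14, 0.0, -1.455]
ft_force: [-1.0, -0.2, -0.0]
opening: 0.005
```

{"name": "send_rows", "arguments": {
  "moves": [
    [[0,-0.01,0,0,0,0],[0,-0.02,0,0,0,0],[0,-0.03,0,0,0,0],[0,-0.04,0,0,0,0],[0,-0.05,0,0,0,0],[0,-0.06,0,0,0,0]]
  ]
}}

```text
t: 7.27
eef_pos: [523.9, 39.1, 38.8]
tcp_rot: [3.142, -0.0, -1.455]
ft_force: [-2.0, 0.1, 1.8]
opening: 0.007
```

```bash
cat > cap.py <<'E'
from w import *
import sys
def capx(c,T,z=74,cols=(252,275),show=True):
    I=c['image'].astype(int); g=I[:,cols[0]:cols[1]].mean(1); b=g[:,0]-g[:,2]  # R-B: ivory vs grey
    d=np.abs(np.diff(g.sum(1))); rows=[i for i in range(15,230) if d[i]>25 and d[i]==d[max(0,i-2):i+3].max()]
    m=(cols[0]+cols[1])/2
    return [(i,round(float(inv(atz(c,(m,i+.5),z,T))[0]),1)) for i in rows]
if __name__=='__main__':
    s=st(); c=cam('wrist'); T=wT(c,s); save(c['image'],sys.argv[1]); print(capx(c,T)[:9])
    I=cv2.cvtColor(c['image'],cv2.COLOR_RGB2GRAY)
    for r in range(235,264,3): print(r,''.join('#' if v<45 else '+' if v<75 else '.' for v in I[r,240:304]))
E
python3 cap.py w4.png
```

```text
t 7.27 tcp vise [-67.   34.6  38.8] rot [ 3.142 -0.    -1.455] F [-2.   0.1  1.8] op 0.01
[(24, 50.1), (34, 46.1), (67, 32.6), (70, 31.3)]
235 ................................................................
238 ................................................................
241 ..............................................+.................
244 .............................................#+.................
247 ..........................++++#######+++##########+.............
250 .........................+##########++++###########+............
253 .......................+#############++++############+..........
256 ......................+#############+++++#############+.........
259 .....................+##############+++++##############+........
262 ...................++###############+++++#####+#########++......
```

View pics/w4.png

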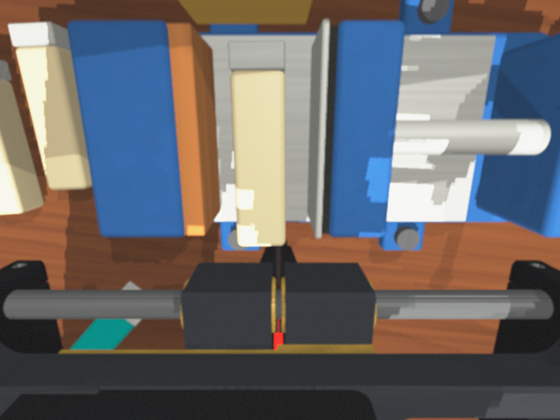

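The finger now bears on the blank's end, with its tip hidden behind the end at (278,245). The cap's far edge, at row 41, has advanced about 9 mm. I'll keep pushing.

{"name": "send_rows", "arguments": {
  "moves": [
    [[0,-0.007,0,0,0,0],[0,-0.014,0,0,0,0],[0,-0.021,0,0,0,0],[0,-0.028,0,0,0,0],[0,-0.032,0,0,0,0]]
  ]
}}

```text
t: 7.73
eef_pos: [533.5, 40.2, 38.5]
tcp_rot: [-3.142, -0.0, -1.455]
ft_force: [-2.7, 0.3, 1.5]
opening: 0.008
```

{"name": "send_rows", "arguments": {
  "moves": [
    [[0,-0.003,0,0,0,0],[0,-0.006,0,0,0,0]]
  ]
}}

```text
t: 7.9
eef_pos: [535.0, 40.4, 38.5]
tcp_rot: [3.141, -0.0, -1.455]
ft_force: [-1.5, -0.1, 1.8]
opening: 0.005
```

```bash
python3 cap.py w5.png | head -2
```

```text
t 7.9 tcp vise [-55.8  34.6  38.5] rot [ 3.141 -0.    -1.455] F [-1.5 -0.1  1.8] op 0.0
[(28, 59.6), (40, 54.8), (67, 43.7), (70, 42.4), (97, 30.8)]
```

{"name": "send_rows", "arguments": {
  "moves": [
    [[0,-0.003,0,0,0,0],[0,-0.006,0,0,0,0]]
  ]
}}

```text
t: 8.12
eef_pos: [536.1, 40.5, 38.4]
tcp_rot: [3.14, 0.0, -1.455]
ft_force: [-7.9, -2.6, 7.0]
opening: 0.006
```

{"name": "send_rows", "arguments": {
  "moves": [
    [[0,-0.003,0,0,0,0],[0,-0.005,0,0,0,0]]
  ]
}}

```text
t: 8.28
eef_pos: [536.1, 40.6, 38.4]
tcp_rot: [3.137, 0.0, -1.455]
ft_force: [-14.3, -4.0, 11.2]
opening: 0.007
```

```bash
python3 cap.py w6.png | head -2
```

```text
t 8.28 tcp vise [-54.8  34.6  38.4] rot [ 3.137  0.    -1.455] F [-14.3  -4.   11.2] op 0.01
[(32, 59.1), (40, 55.9), (67, 44.8), (70, 43.6), (100, 30.6)]
```

The handle is on the stop, and the force rose at TCP x = -54.8 against -55 expected. I'll check the moment reading, then back off.

Run:
```python
from w import *
s=st(); F=s['ft_force'];print(np.round(s['moment'],3), 'arm for contact (-45,35,70) rel TCP ->',np.round(np.cross((toV((-45,35,70))-s['eef_pos'])/1000,F),3), np.round(np.cross((toV((-45,35,70)))/1000,F),3))
```

```text
t 8.33 tcp vise [-54.8  34.6  38.4] rot [ 3.137  0.    -1.455] F [-12.7  -3.3   9.8] op 0.0
[-0.572  2.037  0.068] arm for contact (-45,35,70) rel TCP -> [ 0.12  -0.497 -0.013] [ 0.645 -6.221 -1.288]
```

{"name": "send_rows", "arguments": {
  "moves": [
    [[0,0.03,0,0,0,0],[0,0.06,0,0,0,0],[0,0.1,-0.1,0,0,0],[0,0.1,-0.24,0,0,0],[0,0.1,-0.38,0,0,0],[0,0.1,-0.45,0,0,0],[0,0.1,-0.45,0,0,0]]
  ]
}}

```text
t: 8.92
eef_pos: [510.2, 37.2, 178.2]
tcp_rot: [-3.133, -0.002, -1.455]
ft_force: [0.3, 0.8, -0.3]
opening: 0.005
```

Run:
```python
from w import *
s=st(); c=cam('wrist'); T=wT(c,s); save(c['image'],'w7.png')
a=c['image'][0:270,150:420]; save(cv2.resize(a,None,fx=2.2,fy=2.2,interpolation=cv2.INTER_CUBIC),'c7.png')
for n,v in dict(capL=(55,55,74),capR=(55,29,74),endL=(-45,55,74),endR=(-45,29,74)).items(): print(n,np.round((proj(c,toV(v),T)-[150,0])*2.2))
```

```text
t 8.92 tcp vise [-80.8  34.3 178.2] rot [-3.133e+00 -2.000e-03 -1.455e+00] F [ 0.3  0.8 -0.3] op 0.0
capL [228. 113.]
capR [294. 113.]
endL [232. 370.]
endR [293. 370.]
```

View pics/c7.png

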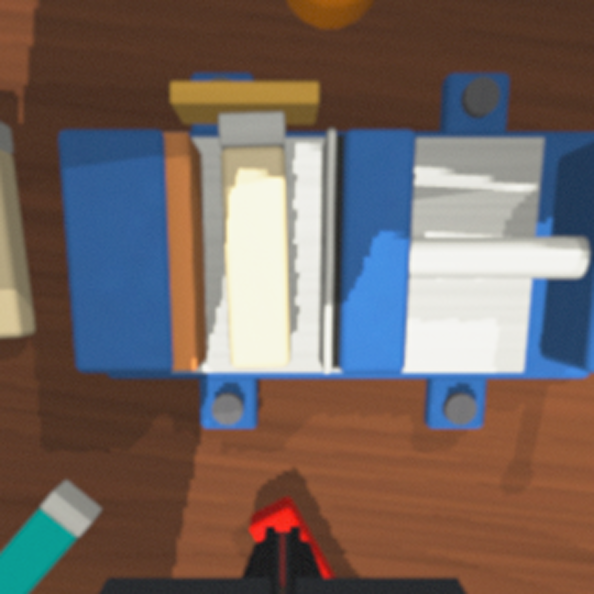

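The blank sits against the stop: cap edge at row 112, predicted 113. It is square to about 0.03 rad and lies between the jaw and the plate. Now to the wheel.

{"name": "send_rows", "arguments": {
  "moves": [
    [[0.614,-0.23,0,0,0,0],[0.614,-0.23,0,0,0,0],[0.614,-0.23,0,0,0,0],[0.614,-0.23,0,0,0,0],[0.614,-0.23,0,0,0,0],[0.614,-0.23,0,0,0,0],[0.614,-0.23,0,0,0,0],[0.614,-0.23,0,0,0,0]]
  ]
}}

```text
t: 9.63
eef_pos: [597.4, -137.1, 172.0]
tcp_rot: [3.139, 0.001, -1.455]
ft_force: [0.3, 0.3, 0.5]
opening: 0.005
```

Run:
```python
from w import *
s=st(); c=cam('wrist'); T=wT(c,s); save(c['image'],'w8.png')
for a in (.24,.29,.34): print('pred red',a,np.round(proj(c,toV((62*np.sin(a),-150,78+62*np.cos(a))),T)))
print('pred black+',np.round(proj(c,toV((62*np.sin(.29+np.pi/2),-150,78+62*np.cos(.29+np.pi/2))),T)),'black-',np.round(proj(c,toV((62*np.sin(.29-np.pi/2),-150,78+62*np.cos(.29-np.pi/2))),T)))
I=c['image'].astype(int); m=(I[...,0]>180)&(I[...,1]<60)&(I[...,2]<60); ys,xs=np.nonzero(m); print('red px',xs.mean(),ys.mean(),len(xs),xs.min(),xs.max(),ys.min(),ys.max())
```

```text
t 9.63 tcp vise [ -14.4 -149.   172. ] rot [ 3.139e+00  1.000e-03 -1.455e+00] F [0.3 0.3 0.5] op 0.01
pred red 0.24 [279. 189.]
pred red 0.29 [279. 185.]
pred red 0.34 [279. 180.]
pred black+ [279. 125.] black- [279. 259.]
red px 194.50666666666666 264.58666666666664 750 117 285 174 342
```

View pics/w8.png

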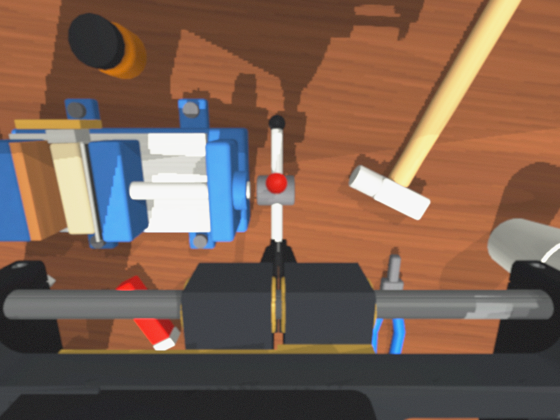

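The red ball at (276,184) matches 0.29 rad (predicted (279,185)). I'll descend to the left of the red spoke.

{"name": "send_rows", "arguments": {
  "moves": [
    [[0,0,0.1,0,0,0],[0,0,0.18,0,0,0],[0,0,0.24,0,0,0],[0,0,0.28,0,0,0],[0,0,0.28,0,0,0]]
  ]
}}

```text
t: 10.1
eef_pos: [597.1, -136.3, 87.3]
tcp_rot: [3.138, 0.002, -1.454]
ft_force: [-0.8, -0.1, -0.2]
opening: 0.008
```

{"name": "send_rows", "arguments": {
  "moves": [
    [[0,-0.02,0,0,0,0],[0,-0.04,0,0,0,0],[0,-0.06,0,0,0,0],[0,-0.08,0,0,0,0]]
  ]
}}

```text
t: 10.43
eef_pos: [621.4, -134.4, 90.1]
tcp_rot: [3.139, 0.001, -1.454]
ft_force: [-9.2, 1.1, -0.6]
opening: 0.004
```

```bash
cat > wh.py <<'E'
from w import *
H=200
def wheel(n=1):
    s=st(); c=cam('wrist'); T=wT(c,s); I=c['image'].astype(int)
    m=((I[...,0]>150)&(I[...,1]<70)&(I[...,2]<70)); m[262:]=0; m[:,:200]=0; m[:,360:]=0
    ys,xs=np.nonzero(m); print('red',len(xs), (xs.mean(),ys.mean()) if len(xs) else '')
    u=np.array([np.cos(P[2]),np.sin(P[2]),0]); v=np.array([-u[1],u[0],0])
    if len(xs)>15:
        f=lambda a:np.linalg.norm(proj(c,toV((62*np.sin(a),-150,78+62*np.cos(a))),T)-[xs.mean()+3,ys.mean()])
        L=[(f(a),a) for a in np.arange(-3.14,3.14,.02)]; print('theta~',[round(a,2) for d,a in sorted(L)[:5]])
    F=[];M=[]
    for i in range(n):
        q=env.state(); F.append(q['ft_force']);M.append(q['moment']); 
        if n>1: cam('wrist')
    F=np.mean(F,0);M=np.mean(M,0)
    r=(s['eef_pos']+[0,0,H]-toV((0,-150,78)))/1000
    print('Fu,Fv,Fz',np.round([F@u,F@v,F[2]],2),'Tcw',round(-(M+np.cross(r,F))@v,3))
if __name__=='__main__':
    import sys; wheel(int(sys.argv[1]) if len(sys.argv)>1 else 1)
E
python3 wh.py
```

```text
t 10.43 tcp vise [   9.7 -149.    90.1] rot [ 3.139e+00  1.000e-03 -1.454e+00] F [-9.2  1.1 -0.6] op 0.0
red 725 (np.float64(275.3089655172414), np.float64(220.84137931034482))
theta~ [np.float64(3.12), np.float64(3.1), np.float64(0.64), np.float64(3.08), np.float64(0.62)]
Fu,Fv,Fz [-3.83  2.06  4.48] Tcw 0.133
```

{"name": "send_rows", "arguments": {
  "moves": [
    [[0,-0.02,0,0,0,0],[0,-0.04,0,0,0,0],[0,-0.06,0,0,0,0],[0,-0.08,0.01,0,0,0],[0,-0.1,0.03,0,0,0],[0,-0.12,0.05,0,0,0],[0,-0.12,0.05,0,0,0]]
  ]
}}

```text
t: 11.07
eef_pos: [657.1, -130.4, 74.0]
tcp_rot: [3.138, 0.001, -1.454]
ft_force: [-5.3, 0.4, -1.0]
opening: 0.004
```

```bash
python3 wh.py
```

```text
t 11.07 tcp vise [  45.6 -149.1   74. ] rot [ 3.138e+00  1.000e-03 -1.454e+00] F [-5.3  0.4 -1. ] op 0.0
red 555 (np.float64(275.4990990990991), np.float64(227.7153153153153))
theta~ [np.float64(2.38), np.float64(1.4), np.float64(2.4), np.float64(1.42), np.float64(2.36)]
Fu,Fv,Fz [-4.98  0.08  1.24] Tcw 0.246
```

{"name": "send_rows", "arguments": {
  "moves": [
    [[0,0.02,0,0,0,0],[0,0.03,-0.1,0,0,0],[0,0.05,-0.22,0,0,0],[0,0.15,-0.27,0,0,0],[0,0.28,-0.27,0,0,0],[0,0.352,-0.27,0,0,0],[0,0.352,-0.27,0,0,0],[0,0.352,-0.16,0,0,0],[0,0.352,-0.05,0,0,0],[0,0.352,-0.05,0,0,0]]
  ]
}}

```text
t: 11.95
eef_pos: [551.6, -142.3, 86.0]
tcp_rot: [3.137, 0.002, -1.455]
ft_force: [-0.6, 0.8, -0.7]
opening: 0.001
```

```bash
python3 wh.py
cat >> wh.py <<'E'
    s=env.state();c=cam('wrist')
E
```

```text
t 11.95 tcp vise [ -60.5 -148.8   86. ] rot [ 3.137e+00  2.000e-03 -1.455e+00] F [-0.6  0.8 -0.7] op 0.0
red 529 (np.float64(276.8109640831758), np.float64(26.013232514177695))
theta~ [np.float64(1.32), np.float64(1.34), np.float64(1.3), np.float64(1.36), np.float64(1.28)]
Fu,Fv,Fz [-0.03 -0.78  0.33] Tcw 0.038
```

{"name": "send_rows", "arguments": {
  "moves": [
    [[0,-0.05,0,0,0,0],[0,-0.09,0,0,0,0],[0,-0.12,0,0,0,0],[0,-0.15,0,0,0,0],[0,-0.18,0,0,0,0],[0,-0.21,0,0,0,0],[0,-0.24,0,0,0,0],[0,-0.27,0,0,0,0],[0,-0.3,0.01,0,0,0],[0,-0.325,0.025,0,0,0],[0,-0.352,0.045,0,0,0],[0,-0.352,0.045,0,0,0]]
  ]
}}

```text
t: 13.0
eef_pos: [657.0, -130.3, 74.8]
tcp_rot: [3.137, 0.001, -1.454]
ft_force: [-5.0, 0.1, 0.1]
opening: 0.007
```

{"name": "send_rows", "arguments": {
  "moves": [
    [[0,0.02,0,0,0,0],[0,0.03,-0.1,0,0,0],[0,0.05,-0.22,0,0,0],[0,0.15,-0.27,0,0,0],[0,0.28,-0.27,0,0,0],[0,0.352,-0.27,0,0,0],[0,0.352,-0.27,0,0,0],[0,0.352,-0.16,0,0,0],[0,0.352,-0.05,0,0,0],[0,0.352,-0.05,0,0,0]]
  ]
}}

```text
t: 13.83
eef_pos: [551.5, -142.3, 87.3]
tcp_rot: [3.137, 0.003, -1.455]
ft_force: [-1.0, 0.4, -1.2]
opening: 0.005
```

```bash
cat > jaw.py <<'E'
from w import *
# wheel angle from the black balls/any dark ball: spoke images along column ~277; jaw & blank seen from top camera and wrist
s=st(); c=cam('wrist'); T=wT(c,s); save(c['image'],'wj.png')
for t in('wheel','jaw','blank'):
    r=env.outline_of('wrist',t)
    for x in r[:2]:
        ys,xs=np.nonzero(x['region']); print(t,round(x['confidence'],2),np.round(x['xy']),xs.min(),xs.max(),ys.min(),ys.max())
for k in range(-6,30): 
    a=k*.1-1.2
    if k%2==0: print(round(a,1),np.round(proj(c,toV((62*np.sin(a),-150,78+62*np.cos(a))),T)),end=' ')
I=cv2.cvtColor(c['image'],cv2.COLOR_RGB2GRAY)
print(); print([(r,int(I[r,274:281].mean())) for r in range(0,262,4)])
E
python3 jaw.py
```

```text
t 13.83 tcp vise [ -60.6 -148.8   87.3] rot [ 3.137e+00  3.000e-03 -1.455e+00] F [-1.   0.4 -1.2] op 0.0
jaw 0.83 [ 42. 151.] 0 171 63 220
jaw 0.35 [140. 139.] 0 303 14 240
blank 0.95 [108. 329.] 67 151 273 350
blank 0.47 [427. 320.] 392 442 244 353
-1.8 [279. 231.] -1.6 [279. 239.] -1.4 [280. 245.] -1.2 [280. 247.] -1.0 [280. 245.] -0.8 [280. 238.] -0.6 [280. 226.] -0.4 [280. 208.] -0.2 [280. 185.] 0.0 [280. 158.] 0.2 [280. 129.] 0.4 [280. 100.] 0.6 [280.  75.] 0.8 [280.  55.] 1.0 [280.  42.] 1.2 [280.  35.] 1.4 [280.  34.] 1.6 [280.  38.] 
[(0, 57), (4, 58), (8, 60), (12, 56), (16, 38), (20, 44), (24, 52), (28, 45), (32, 38), (36, 34), (40, 31), (44, 142), (48, 173), (52, 173), (56, 174), (60, 173), (64, 173), (68, 173), (72, 173), (76, 172), (80, 173), (84, 173), (88, 173), (92, 172), (96, 172), (100, 173), (104, 172), (108, 172), (112, 172), (116, 172), (120, 172), (124, 172), (128, 89), (132, 92), (136, 93), (140, 96), (144, 140), (148, 154), (152, 154), (156, 154), (160, 154), (164, 154), (168, 110), (172, 37), (176, 40), (180, 47), (184, 54), (188, 44), (192, 38), (196, 36), (200, 31), (204, 229), (208, 242), (212, 243), (216, 243), (220, 243), (224, 244), (228, 55), (232, 59), (236, 59), (240, 55), (244, 42), (248, 42), (252, 43), (256, 42), (260, 42)]
```

{"name": "send_rows", "arguments": {
  "moves": [
    [[0,-0.05,0,0,0,0],[0,-0.09,0,0,0,0],[0,-0.12,0,0,0,0],[0,-0.15,0,0,0,0],[0,-0.18,0,0,0,0],[0,-0.21,0,0,0,0],[0,-0.24,0,0,0,0],[0,-0.27,0,0,0,0],[0,-0.3,0.01,0,0,0],[0,-0.325,0.025,0,0,0],[0,-0.352,0.045,0,0,0],[0,-0.352,0.045,0,0,0]]
  ]
}}

```text
t: 15.03
eef_pos: [656.8, -130.3, 75.9]
tcp_rot: [3.136, 0.002, -1.455]
ft_force: [-5.2, -0.1, -1.0]
opening: 0.011
```

{"name": "send_rows", "arguments": {
  "moves": [
    [[0,0.02,0,0,0,0],[0,0.03,-0.1,0,0,0],[0,0.05,-0.22,0,0,0],[0,0.15,-0.27,0,0,0],[0,0.28,-0.27,0,0,0],[0,0.352,-0.27,0,0,0],[0,0.352,-0.27,0,0,0],[0,0.352,-0.16,0,0,0],[0,0.352,-0.05,0,0,0],[0,0.352,-0.05,0,0,0]]
  ]
}}

```text
t: 15.87
eef_pos: [551.4, -142.3, 88.6]
tcp_rot: [3.137, 0.003, -1.455]
ft_force: [-0.6, -0.5, -0.5]
opening: 0.004
```

Run:
```python
from w import *
s=st(); c=cam('wrist'); T=wT(c,s); save(c['image'],'wk.png')
I=cv2.cvtColor(c['image'],cv2.COLOR_RGB2GRAY); R=c['image'].astype(int)
print([(r,int(I[r,274:281].mean()),int(R[r,274:281,0].mean()-R[r,274:281,1].mean())) for r in range(0,240,6)])
c=cam('top'); a=c['image'][165:240,235:350]; save(cv2.resize(a,None,fx=6.5,fy=6.5,interpolation=cv2.INTER_CUBIC),'t5.png')
```

```text
t 15.87 tcp vise [ -60.7 -148.8   88.6] rot [ 3.137e+00  3.000e-03 -1.455e+00] F [-0.6 -0.5 -0.5] op 0.0
[(0, 57, 27), (6, 59, 28), (12, 59, 27), (18, 41, 0), (24, 50, 0), (30, 42, 0), (36, 34, 0), (42, 32, 0), (48, 171, 0), (54, 171, 0), (60, 171, 0), (66, 171, 0), (72, 171, 0), (78, 171, 0), (84, 170, 0), (90, 171, 0), (96, 170, 0), (102, 170, 0), (108, 171, 0), (114, 171, 0), (120, 171, 0), (126, 147, 0), (132, 91, 0), (138, 97, 0), (144, 140, 0), (150, 154, 0), (156, 155, 0), (162, 154, 1), (168, 153, 0), (174, 38, 0), (180, 43, 0), (186, 54, 0), (192, 40, 0), (198, 35, 0), (204, 182, 1), (210, 243, 0), (216, 243, 0), (222, 243, 0), (228, 103, 198), (234, 102, 201)]
```

{"name": "send_rows", "arguments": {
  "moves": [
    [[0,-0.05,0,0,0,0],[0,-0.09,0,0,0,0],[0,-0.11,0,0,0,0],[0,-0.13,0,0,0,0],[0,-0.15,0,0,0,0],[0,-0.17,0,0,0,0]]
  ]
}}

```text
t: 16.47
eef_pos: [603.9, -137.0, 93.3]
tcp_rot: [-3.141, -0.0, -1.455]
ft_force: [-6.7, -0.8, 4.2]
opening: 0.005
```

{"name": "send_rows", "arguments": {
  "moves": [
    [[0,-0.01,0,0,0,0],[0,-0.02,0,0,0,0],[0,-0.03,0,0,0,0]]
  ]
}}

```text
t: 16.72
eef_pos: [612.0, -136.0, 92.4]
tcp_rot: [3.14, 0.0, -1.455]
ft_force: [-7.3, -1.2, -1.3]
opening: 0.005
```

{"name": "send_rows", "arguments": {
  "moves": [
    [[0,-0.01,0,0,0,0],[0,-0.02,0,0,0,0],[0,-0.03,0,0,0,0]]
  ]
}}

```text
t: 16.97
eef_pos: [620.4, -134.7, 91.8]
tcp_rot: [3.138, 0.001, -1.455]
ft_force: [-7.7, 0.0, -0.6]
opening: 0.003
```

```bash
python3 wh.py 3
```

```text
t 16.97 tcp vise [   8.7 -149.2   91.8] rot [ 3.138e+00  1.000e-03 -1.455e+00] F [-7.7  0.  -0.6] op 0.0
red 0 
Fu,Fv,Fz [-5.05  1.27  0.21] Tcw 0.099
```

{"name": "send_rows", "arguments": {
  "moves": [
    [[0,-0.01,0,0,0,0],[0,-0.02,0,0,0,0],[0,-0.025,0,0,0,0],[0,-0.03,0,0,0,0]]
  ]
}}

```text
t: 17.55
eef_pos: [629.8, -133.8, 92.2]
tcp_rot: [3.139, 0.001, -1.455]
ft_force: [-5.3, -0.4, 0.1]
opening: 0.005
```

{"name": "send_rows", "arguments": {
  "moves": [
    [[0,-0.01,0,0,0,0],[0,-0.02,0,0,0,0],[0,-0.025,0.005,0,0,0],[0,-0.03,0.005,0,0,0]]
  ]
}}

```text
t: 17.88
eef_pos: [639.3, -132.8, 90.8]
tcp_rot: [3.141, 0.0, -1.455]
ft_force: [-5.5, -0.8, 2.1]
opening: 0.002
```

```bash
python3 wh.py 4
```

```text
t 17.88 tcp vise [  27.6 -149.5   90.8] rot [ 3.141  0.    -1.455] F [-5.5 -0.8  2.1] op 0.0
red 0 
Fu,Fv,Fz [-3.91  0.69  1.08] Tcw 0.109
```

{"name": "send_rows", "arguments": {
  "moves": [
    [[0,-0.01,0.01,0,0,0],[0,-0.02,0.02,0,0,0],[0,-0.025,0.025,0,0,0],[0,-0.03,0.025,0,0,0]]
  ]
}}

```text
t: 18.52
eef_pos: [648.2, -131.9, 83.3]
tcp_rot: [3.141, 0.0, -1.455]
ft_force: [-5.2, -0.5, 2.0]
opening: 0.003
```

{"name": "send_rows", "arguments": {
  "moves": [
    [[0,-0.01,0.01,0,0,0],[0,-0.02,0.02,0,0,0],[0,-0.025,0.025,0,0,0],[0,-0.03,0.025,0,0,0]]
  ]
}}

```text
t: 18.85
eef_pos: [655.7, -130.9, 75.3]
tcp_rot: [3.137, 0.001, -1.455]
ft_force: [-13.5, -1.8, 0.4]
opening: 0.005
```

```bash
python3 wh.py 3
```

```text
t 18.85 tcp vise [  44.2 -149.5   75.3] rot [ 3.137e+00  1.000e-03 -1.455e+00] F [-13.5  -1.8   0.4] op 0.01
red 0 
Fu,Fv,Fz [-10.47  -0.5    0.8 ] Tcw 0.128
```

The force jumped, so the jaw is biting. I'll re-engage on the next spoke, where the lever on the ball is well defined.

{"name": "send_rows", "arguments": {
  "moves": [
    [[0,0.02,0,0,0,0],[0,0.03,-0.1,0,0,0],[0,0.05,-0.22,0,0,0],[0,0.15,-0.27,0,0,0],[0,0.28,-0.27,0,0,0],[0,0.352,-0.27,0,0,0],[0,0.352,-0.27,0,0,0],[0,0.352,-0.16,0,0,0],[0,0.352,-0.07,0,0,0],[0,0.352,-0.07,0,0,0]]
  ]
}}

```text
t: 19.93
eef_pos: [551.4, -142.6, 93.5]
tcp_rot: [3.138, 0.002, -1.455]
ft_force: [-0.3, -0.2, -0.4]
opening: 0.005
```

Run:
```python
from w import *
s=st(); c=cam('wrist'); T=wT(c,s); save(c['image'],'wl.png')
R=c['image'].astype(int); red=(R[...,0]>150)&(R[...,1]<70)&(R[...,2]<70); red[:, :230]=0; red[:,330:]=0; red[262:]=0; ys,xs=np.nonzero(red); print('red',len(ys),ys.min(),ys.max(),xs.mean())
for a in np.arange(-.5,.15,.05): print(round(a,2),np.round(proj(c,toV((62*np.sin(a),-150,78+62*np.cos(a))),T))[1],end='; ')
c=cam('top'); a=c['image'][165:240,235:350]; save(cv2.resize(a,None,fx=6.5,fy=6.5,interpolation=cv2.INTER_CUBIC),'t6.png')
```

```text
t 19.93 tcp vise [ -60.8 -149.    93.5] rot [ 3.138e+00  2.000e-03 -1.455e+00] F [-0.3 -0.2 -0.4] op 0.0
red 730 171 200 275.96849315068494
-0.5 214.0; -0.45 210.0; -0.4 205.0; -0.35 200.0; -0.3 194.0; -0.25 188.0; -0.2 182.0; -0.15 176.0; -0.1 170.0; -0.05 163.0; -0.0 156.0; 0.05 149.0; 0.1 142.0;
```

View pics/t6.png

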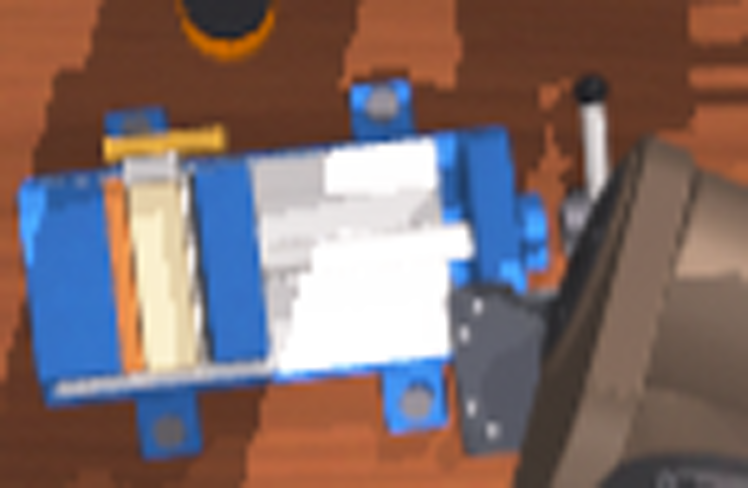

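The top view shows the handle between the plate (125,270) and the jaw strip (195,270), with the cap at the stop (150,160). The wheel angle is 6.05 rad. I'll push the red ball in small steps and watch the force; the lever is about 60 mm, so firm is about 6.5–8 N.

{"name": "send_rows", "arguments": {
  "moves": [
    [[0,-0.04,0,0,0,0],[0,-0.07,0,0,0,0],[0,-0.085,0,0,0,0],[0,-0.09,0,0,0,0],[0,-0.095,0,0,0,0]]
  ]
}}

```text
t: 20.45
eef_pos: [580.3, -139.6, 97.9]
tcp_rot: [3.14, -0.0, -1.454]
ft_force: [-7.4, -0.7, 7.1]
opening: 0.006
```

{"name": "send_rows", "arguments": {
  "moves": [
    [[0,-0.005,0,0,0,0],[0,-0.01,0,0,0,0]]
  ]
}}

```text
t: 20.62
eef_pos: [582.8, -139.2, 97.9]
tcp_rot: [3.14, 0.0, -1.455]
ft_force: [-8.6, -0.0, 7.6]
opening: 0.004
```

```bash
sed -i 's/r=(s\[/print("u,z",np.round([F@u,F[2]],1)); r=(s[/' wh.py; python3 wh.py 2
```

```text
t 20.62 tcp vise [ -29.1 -149.4   97.9] rot [ 3.14   0.    -1.455] F [-8.6 -0.   7.6] op 0.0
red 650 (np.float64(275.6523076923077), np.float64(238.12615384615384))
theta~ [np.float64(-2.26), np.float64(-0.16), np.float64(-2.28), np.float64(-2.24), np.float64(-0.18)]
u,z [-7.   5.4]
Fu,Fv,Fz [-6.98  1.42  5.45] Tcw 0.265
```

```bash
python3 wh.py 14
```

```text
t 20.82 tcp vise [ -29.  -149.4   97.9] rot [ 3.14   0.    -1.455] F [-6.4 -0.2  4.9] op 0.0
red 649 (np.float64(275.66101694915255), np.float64(238.05238828967643))
theta~ [np.float64(-0.16), np.float64(-2.26), np.float64(-2.28), np.float64(-2.24), np.float64(-2.3)]
u,z [-6.3  5.2]
Fu,Fv,Fz [-6.33  1.16  5.16] Tcw 0.217
```

By both estimates the clamp is roughly 30–50 N. I'll make one more small step (about 4 mm, 0.07 rad) for margin. It is safe, since crushing would need more than 11 N here.

{"name": "send_rows", "arguments": {
  "moves": [
    [[0,-0.006,0,0,0,0],[0,-0.012,0,0,0,0]]
  ]
}}

```text
t: 21.78
eef_pos: [586.3, -138.8, 97.9]
tcp_rot: [3.14, 0.0, -1.455]
ft_force: [-9.3, 0.0, 8.6]
opening: 0.005
```

```bash
python3 wh.py 6
```

```text
t 21.78 tcp vise [ -25.7 -149.3   97.9] rot [ 3.14   0.    -1.455] F [-9.3  0.   8.6] op 0.0
red 656 (np.float64(275.6219512195122), np.float64(238.64329268292684))
theta~ [np.float64(-2.32), np.float64(-2.3), np.float64(-0.12), np.float64(-0.1), np.float64(-2.34)]
u,z [-6.3  4.8]
Fu,Fv,Fz [-6.34  1.2   4.77] Tcw 0.211
```

The moving force gives about 0.41–0.49 N·m, so roughly 42–60 N, which is firm. I'll release and back off to the earlier viewing pose for a numerical check.

{"name": "send_rows", "arguments": {
  "moves": [
    [[0,0.04,0,0,0,0],[0,0.08,0,0,0,0],[0,0.1,-0.1,0,0,0],[0,0.12,-0.22,0,0,0],[-0.1,0.15,-0.27,0,0,0],[-0.2,0.18,-0.27,0,0,0],[-0.33,0.18,-0.27,0,0,0],[-0.46,0.18,-0.27,0,0,0],[-0.61,0.18,-0.27,0,0,0],[-0.61,0.18,-0.27,0,0,0],[-0.61,0.18,-0.27,0,0,0],[-0.61,0.18,-0.27,0,0,0]]
  ]
}}

```text
t: 23.18
eef_pos: [512.8, 36.5, 178.5]
tcp_rot: [-3.14, -0.0, -1.454]
ft_force: [-0.1, -0.5, 0.0]
opening: 0.002
```

Run:
```python
from w import *
s=st(); c=cam('wrist'); T=wT(c,s); save(c['image'],'wm.png'); I=c['image'].astype(int)
# ivory edges (left/right) per row, at z=74
m=(I[...,0]>150)&(I[...,0]-I[...,2]>12)&(I[...,0]-I[...,2]<75)&(I[...,1]>130)
L=[];Rr=[]
for xv in (30,15,0,-15,-30):
    r,cc=int(proj(c,toV((xv,50,74)),T)[1]),int(proj(c,toV((xv,50,74)),T)[0])
    line=''.join('#' if v else '.' for v in m[r,cc-40:cc+60]); xs=np.nonzero(m[r,cc-20:cc+22])[0]+cc-20
    print(xv,r,line, [round(inv(atz(c,(q,r),74,T))[1],1) for q in (xs.min(),xs.max()+1)] if len(xs) else '')
cc=int(proj(c,toV((40,53,74)),T)[0]); g=I[:,cc-6:cc+7].mean((1,2)); rb=(I[:,cc-6:cc+7,0]-I[:,cc-6:cc+7,2]).mean(1)
print([(r,int(g[r]),int(rb[r]),round(float(inv(atz(c,(cc,r),74,T))[0]),1)) for r in range(30,75,2)])
```

```text
t 23.18 tcp vise [-78.3  33.3 178.5] rot [-3.14  -0.    -1.454] F [-0.1 -0.5  0. ] op 0.0
30 84 ......................#############################................................................. [np.float64(66.6), np.float64(41.1)]
15 102 .....................############################................................................... [np.float64(67.1), np.float64(42.1)]
0 120 .....................############################................................................... [np.float64(67.6), np.float64(42.2)]
-15 137 ......................###########################................................................... [np.float64(67.1), np.float64(42.4)]
-30 153 ......................############################.................................................. [np.float64(67.6), np.float64(41.5)]
[(30, 59, 49, 73.0), (32, 61, 35, 71.5), (34, 79, -61, 70.0), (36, 82, -57, 68.5), (38, 105, 30, 66.9), (40, 128, 123, 65.4), (42, 128, 121, 63.9), (44, 126, 119, 62.3), (46, 126, 118, 60.8), (48, 108, 99, 59.2), (50, 84, 69, 57.7), (52, 125, 20, 56.1), (54, 161, 5, 54.6), (56, 161, 5, 53.0), (58, 162, 5, 51.4), (60, 161, 5, 49.8), (62, 158, 5, 48.3), (64, 156, 5, 46.7), (66, 139, 6, 45.1), (68, 137, 38, 43.5), (70, 162, 49, 41.9), (72, 166, 50, 40.3), (74, 167, 51, 38.7)]
```

```bash
python3 -c "
from w import *
st(); print(env.job_done())"
```

```text
t 23.23 tcp vise [-78.4  32.7 178.4] rot [-3.141 -0.    -1.455] F [0.  1.2 0.9] op 0.01
the job is handed in; nothing more can be done
None
```

I slid the ivory handle to the brass stop and closed the jaw on it with the handwheel. I then drew the hand clear and handed the job in at about 23 s of the 67 s allowed; no verdict was reported.

**Slide:** I pushed the handle with closed fingers until the force rose at the stop. It peaked at about 14 N sideways and 11 N upward on the tool, then I backed off.

**Clamp:** I turned the wheel about 5.9 rad clockwise by pushing successive spokes. The jaw bit near 6 rad, where the force jumped from about 5 N to 13.5 N in the same finger position. I finished with two small steps on the red ball.

**Last checks:**
- **Position:** the steel end was measured at x ≈ 55–56 mm, with the stop at 55.
- **Squareness:** the long sides were square to about 0.01 rad. One side lay at y ≈ 42 mm and the other at y ≈ 67 mm, which puts it between the jaw and the backing plate.
- **Hand:** the wrist force was about zero, well clear of the wheel and handle. I did not re-measure the other things on the bench, but the hand did not go near them.

**What disagreed:**
- **Finger height:** the closed fingertips sit roughly 20 mm or more higher than the stated 8 mm ahead of the TCP. My first push passed over the handle without touching it, so I repeated it lower.
- **Grip force:** this is inferred, not measured directly. The contact geometry gives about 0.49 N·m (around 60 N). The raw wrist moment implies about 0.31 N·m (around 20 N), or about 0.41 N·m (around 42 N) after correcting it on the free-turning friction. All three lie between the 15 N minimum and the 120 N limit, but the raw figure falls below the firm range. The jaw position could not settle it, since camera error of 1 mm equals about 40 N.

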